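# Turn the screw carousel to the red cup

## Robot

A 6-joint arm with a two-finger parallel gripper is mounted at the origin on the work surface. World frame = base frame: x ahead of the robot, y to its left, z up, the work surface at z = 0. Lengths are in m, angles in rad, forces in N, time in s.
With the tool pointing down it reaches from about 0.35 to 0.975 m from the base axis. Payload 4.9 kg.
Tool frame: the origin (TCP) lies between the finger pads; the fingertips stand 19 mm ahead of it and the grasp point (between the pads) is the TCP; z points along the fingers, y is the direction in which the jaws open and shut (so a half turn about z gives the same grasp; the last joint's range is limited). The gripper opens to 85 mm and grips with 20 to 120 N. Pads are 22 mm wide; open, the fingers measure 114 mm over their backs; the gripper's body (76 mm by 85 mm) begins 54 mm behind the grasp point. The pads swing forward as they close: fully open they stand 13 mm farther back than shut.
Start: joints at [-1.441, 0.053, 1.613, -0, 1.476, -0.119], TCP at [0.154, -0.606, 0.25] pointing down, gripper open.
Joint ranges: [-3.01, 3.01], [-1.01, 2.22], [0.06, 2.58], [-1.02, 4.17], [0.09, 2.62], [-3.14, 3.14]. Speed limits (rad/s): [2.57, 2.57, 3.14, 3.14, 3.14, 3.14].

## Interface

Orientations are given as a unit quaternion [w, x, y, z].
In Python, from plant import state, grab_frame, calibration, job_done gives the robot as it stands. The module is installed in compiled form; this text tells all that it offers.
- The arm moves only by the tool servo_tool, never from a script. Its argument "deltas" is a list that holds one entry, the list of rows, each a list of 5 numbers: the finger opening in mm, from 0 to 85.4, then the shift along the world's x, y, z in mm, then the turn about the world's z in units of 6 degrees (1.0 is 6 degrees). A call has 1 to 5 rows; each row is the pose to reach, as a shift and turn from the pose commanded when the call began; what a row does not reach only later rows make up. A row lasts 1/8 s, in which the tool goes at most 62.5 mm and 10.7 degrees, less where a joint would pass 70% of its speed; a pose out of reach is approached as far as the arm can. A call with a gripper value outside its range is refused whole. The fingers move at their own pace and stop on an object; the grip force is fixed at half the most. Time passes only in rows, so rows that repeat a pose let the fingers close. It gives the time, the measured TCP pose, the force and the opening at its end, in the units of the state.
- state(): the state, without advancing time (a new reading comes with each control period).
- grab_frame(name): name is "scene" or "top" or "wrist"; returns the picture (384x512x3 uint8, red, green, blue); there is no depth.
- calibration(name): a dict with "intrinsics" (3x3 intrinsics, pixels), "world_from_camera" (4x4, takes a point from camera to world coordinates). Camera axes: x right, y down, z forward; pixel columns grow to the right and rows downward; lengths in m; the calibration is good to about 2 mm. A picture is of the moment at which its call begins: read the wrist's pose just before it. calibration takes no time and is no camera call; for the wrist camera it gives the pose at the moment of the call.
- job_done(): hands the job in, once; it reports no verdict.
The state is a dict: "time": time; "joint_pos": joint angles; "joint_vel": joint speeds; "joint_efforts": joint torques, N m; "tool_pos": TCP position; "tool_rot": TCP orientation; "contact_force": force on the tool from outside, world axes, zero at the start; "ft_torque": the same for the moment, N m; "gripper_width": opening from 0.0 (shut) to 1.0 (fully open).
Only numpy, scipy, OpenCV 4.12 (cv2) and the standard library are available. Lean on these libraries where they do the work, as an engineer would, in place of code of your own. Each camera call takes 0.05 s, during which the arm holds its last target.

## Task

Bring the red cup of screws round to the yellow arrow: push the carousel wheel by its spokes with a fingertip, slowly, until the red cup stands squarely in front of the arrow's point. Do not touch or lift any of the cups, which stay in their seats on the wheel, leave the bin, screwdriver and jar where they are, and finish with the hand clear.

Things in the scene. Friction and masses are not known exactly. Their poses are not given: they have to be found in the camera images.
- red_cup_center (a point): centre (half-way up) of the bright red cup: a round plastic cup of screws, 49 mm across, 50 mm tall, standing loose in one of the wheel's four round seats; its rim is 80 mm above the bench
- blue_cup_center (a point): centre of the blue cup, the same size, in another seat
- white_cup_center (a point): centre of the white cup, the same size, in another seat
- black_cup_center (a point): centre of the black cup, the same size, in another seat
- carousel: foot of the carousel, bolted to the bench: grey disc; its origin is on the wheel's upright axis, at bench height. On it the green wheel turns: a disc 194 mm across with its top 30 mm above the bench, a seat for a cup at each quarter turn (cup centres 66 mm from the axis), a dark hub 40 mm across that reaches 76 mm high, and four level spokes half-way between the seats
- wheel (a joint): angle of the wheel, rad, 0 at the start, growing anticlockwise seen from above; it turns freely either way for more than a full turn. It turns stiffly (about 0.12 N m, so 1 to 2 N on the end of a spoke) and stays where it is left
- spoke0_end (a point): a point on the centre line of spoke 0, 120 mm from the axis and 50 mm above the bench, in the middle of its black rubber sleeve (16 mm thick, reaching from 101 to 138 mm from the axis, with free space under and beside it). Spokes 0 to 3 follow one another anticlockwise, a quarter turn apart
- spoke1_end (a point): a point on the centre line of spoke 1, 120 mm from the axis and 50 mm above the bench, in the middle of its black rubber sleeve (16 mm thick, reaching from 101 to 138 mm from the axis, with free space under and beside it). As spoke 0
- spoke2_end (a point): a point on the centre line of spoke 2, 120 mm from the axis and 50 mm above the bench, in the middle of its black rubber sleeve (16 mm thick, reaching from 101 to 138 mm from the axis, with free space under and beside it). As spoke 0
- spoke3_end (a point): a point on the centre line of spoke 3, 120 mm from the axis and 50 mm above the bench, in the middle of its black rubber sleeve (16 mm thick, reaching from 101 to 138 mm from the axis, with free space under and beside it). As spoke 0
- arrow_tip (a point): point of the yellow arrow, on a dark plate flat on the bench (5 mm high in all, from 95 to 195 mm from the axis) outside the wheel; the arrow aims at the wheel's axis. It is fixed
- pick_point (a point): no object: the point right in front of the arrow, 66 mm from the axis, where the centre of the cup at the arrow stands (at the height of the cups' centres)
- bin_center (a point): bystander: middle of a loose yellow open bin of screws, 150 x 100 x 60 mm high
- screwdriver: bystander: a loose screwdriver lying on the bench, about 200 mm long
- jar_center (a point): bystander: centre of a loose lidded jar, 60 mm across, 70 mm tall

How it is judged:
By the outcome, as a careful person would: the job done as asked, in the order asked, and still so for the second after the job is handed in, with the robot touching nothing.
It also fails if it takes over 48 s, if anything falls off the work surface, if the arm or the gripper's body presses on something with over 40 N, if the wrist force passes 120 N, or if a joint passes its speed limit or range.

## Working session

There is one attempt and no reset: what is moved stays moved. The work goes in short steps, Python scripts to look and compute and a tool call to move; the robot and the scene stay as the last step left them, time stands still between calls to the robot, and variables do not carry over. Pictures are saved under pics/ and viewed, and the job is handed in when it is done.

Besides the shell and the picture viewer there is one more tool, called after "Request:" by a JSON object that holds its "api" and its "payload", one argument or row to a line. servo_tool: Moves the arm, as the interface text tells. Its arguments: {"type":"object","properties":{"deltas":{"type":"array","items":{"type":"array","items":{"type":"array","items":{"type":"number"}}}}},"required":["deltas"]}

```bash
mkdir -p pics
python3 - <<'E'
from plant import *
import cv2
s=state();print(s['time'],s['tool_pos'],s['tool_rot'],s['gripper_width'])
for n in("scene","top"):
    f=grab_frame(n);cv2.imwrite(f'pics/{n}0.png',f[:,:,::-1]);c=calibration(n);print(n,c['intrinsics'],c['world_from_camera'])
E
```

```text
0.0 [ 0.15380915 -0.60516838  0.24904691] [-1.04516563e-03  9.92273594e-01  1.24064586e-01 -1.61042206e-06] 0.996670362462103
scene [[437.01412901   0.         251.41460408]
 [  0.         437.01412901 197.87172818]
 [  0.           0.           1.        ]] [[-0.84169272  0.28578847 -0.45812477  1.05219482]
 [ 0.53992151  0.45516386 -0.70803292  0.76130801]
 [ 0.00617419 -0.84329758 -0.53741145  0.59821749]
 [ 0.          0.          0.          1.        ]]
top [[369.28012865   0.         256.62259082]
 [  0.         369.28012865 184.10981134]
 [  0.           0.           1.        ]] [[ 0.02996749 -0.99244871  0.11894331  0.49630374]
 [-0.99944814 -0.03145755 -0.01066932  0.04842353]
 [ 0.01433042 -0.11855794 -0.99284372  0.94225078]
 [ 0.          0.          0.          1.        ]]
```

View pics/top0.png

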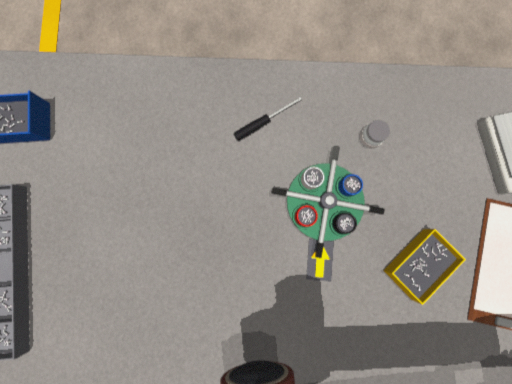

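View pics/scene0.png

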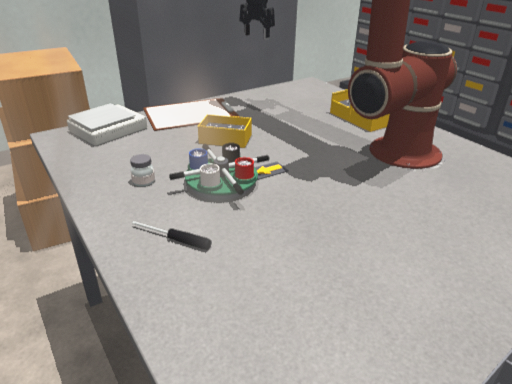

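The top view shows the wheel hub at about (329,200), red cup (306,216), arrow tip about (320,248) below it, a spoke lying over the arrow. Now measuring accurately.

```bash
cat > h.py <<'E'
from plant import *
import cv2,numpy as np
def ray(n,px,z,c=None):
    c=c or calibration(n);T=c['world_from_camera']
    d=T[:3,:3]@np.linalg.solve(c['intrinsics'],[px[0],px[1],1]);o=T[:3,3]
    return o+d*(z-o[2])/d[2]
def proj(n,P):
    c=calibration(n);T=c['world_from_camera'];q=c['intrinsics']@(T[:3,:3].T@(np.array(P)-T[:3,3]));return q[:2]/q[2]
E
python3 - <<'E'
from h import *
f=cv2.imread('pics/top0.png')
hsv=cv2.cvtColor(f,cv2.COLOR_BGR2HSV)
H,S,V=cv2.split(hsv)
roi=np.zeros_like(H);roi[140:285,265:390]=1
def blob(m,nm,z):
    m=(m&(roi>0)).astype(np.uint8)
    n,l,st,ce=cv2.connectedComponentsWithStats(m)
    for i in range(1,n):
        if st[i,4]>=15:print(nm,st[i],ce[i],ray('top',ce[i],z).round(4))
blob((S>120)&(V>70)&((H<8)|(H>172)),'red',.08)
blob((S>120)&(V>150)&(H>20)&(H<35),'yel',.005)
g=((S>80)&(H>60)&(H<95)&(roi>0))
blob(g,'green',.03)
ys,xs=np.nonzero(g);hull=cv2.convexHull(np.c_[xs,ys].astype(np.float32))
e=cv2.fitEllipse(hull);print(e,ray('top',e[0],.03),)
(c,r)=cv2.minEnclosingCircle(hull);print(c,r,ray('top',c,.03))
blob((V<60),'dark',.05)
crop=f[140:290,255:395];cv2.imwrite('pics/topc.png',cv2.resize(crop,None,fx=5,fy=4,interpolation=cv2.INTER_CUBIC)[:, :])
f=cv2.imread('pics/scene0.png')[110:210,120:310];cv2.imwrite('pics/scc.png',cv2.resize(f,None,fx=4,fy=4,interpolation=cv2.INTER_CUBIC))
E
```

```text
red [295 205  23  22 146] [305.21917808 215.3630137 ] [ 0.5298 -0.0764  0.08  ]
yel [311 248  19  30 244] [320.1147541  263.35655738] [ 0.4143 -0.1262  0.005 ]
green [289 164  41  32 454] [311.07048458 183.05506608] [ 0.6125 -0.0971  0.03  ]
green [332 166  32  39 434] [345.05299539 188.12672811] [ 0.6025 -0.1821  0.03  ]
green [287 197  36  43 584] [305.02739726 215.17979452] [ 0.5322 -0.0831  0.03  ]
green [324 206  39  35 528] [338.90719697 221.05113636] [ 0.5203 -0.167   0.03  ]
((325.2500305175781, 202.0161895751953), (75.49858093261719, 77.30978393554688), 130.28286743164062) [ 0.56627422 -0.13287926  0.03      ]
(325.3155517578125, 201.8168487548828) 38.763916015625 [ 0.56677451 -0.13303826  0.03      ]
dark [272 188  14   7  70] [278.67142857 191.18571429] [ 0.5876 -0.0152  0.05  ]
dark [370 206  14   8  70] [376.42857143 209.62857143] [ 0.5501 -0.2534  0.05  ]
dark [333 213  14  21  93] [337.         222.84946237] [ 0.5153 -0.1577  0.05  ]
dark [348 214   8  19  27] [352.62962963 222.62962963] [ 0.517  -0.1955  0.05  ]
dark [315 241   8  16  79] [318.39240506 248.50632911] [ 0.453  -0.1134  0.05  ]
```

View pics/topc.png

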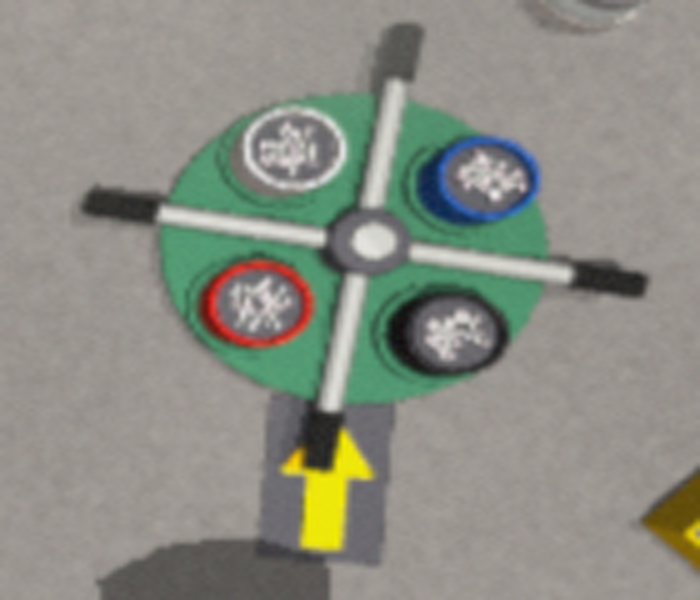

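View pics/scc.png

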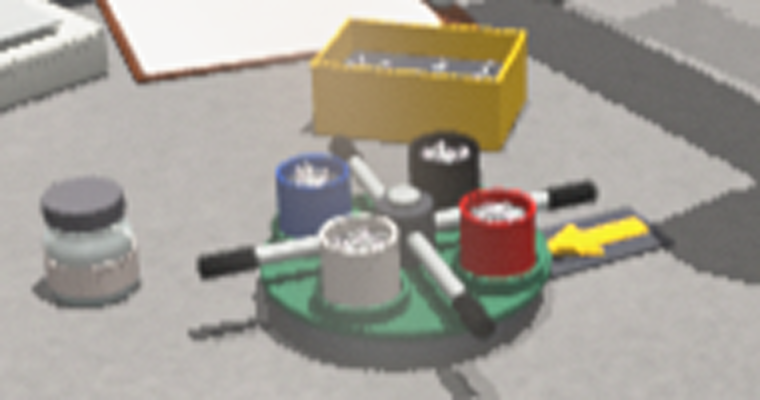

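Axis ≈ (0.568,−0.134) and spokes at about 81/171/261/351°. Red is at 126°, the arrow at about 177°, so the wheel must turn about +51°. The plan is to push the left (81°) spoke from its far side towards −x with shut fingers.

Request:
{"api": "servo_tool", "payload": {
  "deltas": [
    [[0, 20, 24, 0, -0.2], [0, 44, 53, 0, -0.4], [0, 70, 85, 0, -0.6], [0, 95, 115, 0, -0.8], [0, 120, 146, 0, -1]]
  ]
}}

```text
time: 0.72
tool_pos: [0.2745, -0.4584, 0.2497]
tool_rot: [-0.0, 0.997, 0.072, -0.0]
contact_force: [-0.3, 0.4, -0.1]
gripper_width: -0.001
```

Request:
{"api": "servo_tool", "payload": {
  "deltas": [
    [[0, 24, 29, 0, -0.2], [0, 48, 58, 0, -0.4], [0, 72, 88, 0, -0.6], [0, 96, 117, 0, -0.8], [0, 120, 146, 0, -1]]
  ]
}}

```text
time: 1.35
tool_pos: [0.3943, -0.3125, 0.2498]
tool_rot: [-0.0, 1.0, 0.019, -0.0]
contact_force: [-0.2, 0.1, 1.2]
gripper_width: 0.002
```

Request:
{"api": "servo_tool", "payload": {
  "deltas": [
    [[0, 24, 29, 0, -0.2], [0, 48, 58, 0, -0.4], [0, 72, 88, 0, -0.6], [0, 96, 117, 0, -0.8], [0, 120, 146, 0, -1]]
  ]
}}

```text
time: 1.98
tool_pos: [0.5143, -0.1665, 0.2498]
tool_rot: [-0.0, 0.999, -0.033, -0.0]
contact_force: [0.2, -0.3, -1.0]
gripper_width: 0.004
```

Request:
{"api": "servo_tool", "payload": {
  "deltas": [
    [[0, 24, 29, 0, -0.2], [0, 48, 58, 0, -0.4], [0, 72, 88, 0, -0.6], [0, 96, 117, 0, -0.8], [0, 118, 148, 0, -0.9]]
  ]
}}

```text
time: 2.6
tool_pos: [0.6323, -0.0187, 0.2495]
tool_rot: [0.0, 0.997, -0.08, -0.001]
contact_force: [0.3, 0.5, -0.9]
gripper_width: -0.003
```

Request:
{"api": "servo_tool", "payload": {
  "deltas": [
    [[0, 0, 0, -25, 0], [0, 0, 0, -55, 0], [0, 0, 0, -85, 0], [0, 0, 0, -110, 0], [0, 0, 0, -130, 0]]
  ]
}}

```text
time: 3.22
tool_pos: [0.6311, -0.0196, 0.1184]
tool_rot: [-0.0, 0.997, -0.08, -0.001]
contact_force: [-0.5, -0.0, 0.0]
gripper_width: 0.004
```

Run:
```python
from h import *
a=grab_frame('scene')[:,:,::-1];b=grab_frame('wrist')[:,:,::-1]
a=cv2.resize(a[60:230,100:310],None,fx=3.5,fy=3.5,interpolation=cv2.INTER_CUBIC)
cv2.imwrite('pics/s1.png',a);cv2.imwrite('pics/w1.png',b)
```

```text
(no output)
```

View pics/s1.png

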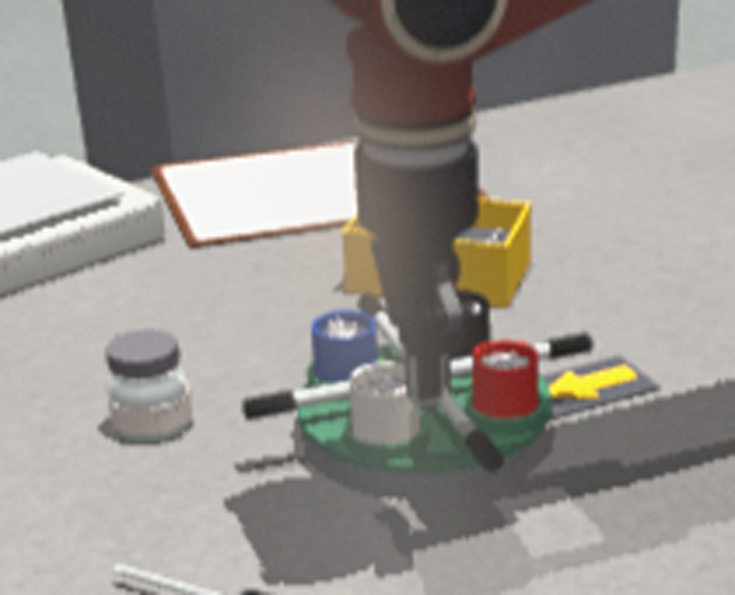

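View pics/w1.png

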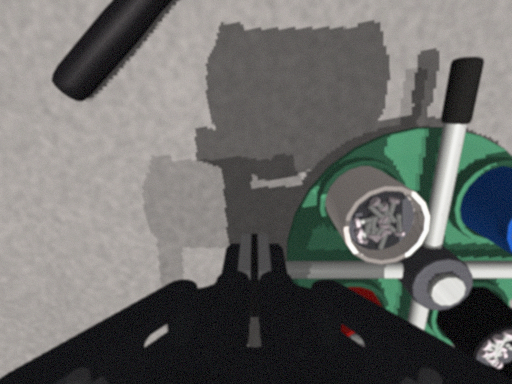

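The fingers stand outside the wheel and beyond (+x of) the left spoke, clear of the white cup, and the screwdriver is well away. I'll lower the hand and then make contact.

Request:
{"api": "servo_tool", "payload": {
  "deltas": [
    [[0, 0, 0, -14, 0], [0, 0, 0, -28, 0], [0, 0, 0, -42, 0], [0, 0, 0, -55, 0], [0, 0, 0, -64, 0]]
  ]
}}

```text
time: 3.95
tool_pos: [0.6315, -0.0197, 0.055]
tool_rot: [-0.0, 0.997, -0.08, -0.001]
contact_force: [-0.4, -0.3, -0.2]
gripper_width: -0.002
```

Request:
{"api": "servo_tool", "payload": {
  "deltas": [
    [[0, -5, 1, 0, 0], [0, -10, 2, 0, 0], [0, -15, 2, 0, 0], [0, -19, 3, 0, 0], [0, -23, 4, 0, 0]]
  ]
}}

```text
time: 4.58
tool_pos: [0.6087, -0.0157, 0.0566]
tool_rot: [0.0, 0.997, -0.08, 0.0]
contact_force: [-0.1, -0.7, -0.7]
gripper_width: 0.0
```

Request:
{"api": "servo_tool", "payload": {
  "deltas": [
    [[0, -5, 0.5, 0, 0.33], [0, -9, 1.3, 0, 0.67], [0, -13, 2.3, 0, 1], [0, -17.5, 3.2, 0, 1.33], [0, -21.7, 4, 0, 1.67]]
  ]
}}

```text
time: 5.2
tool_pos: [0.587, -0.0118, 0.0564]
tool_rot: [0.0, 1.0, 0.009, 0.0]
contact_force: [0.9, 0.6, 1.0]
gripper_width: -0.001
```

Request:
{"api": "servo_tool", "payload": {
  "deltas": [
    [[0, -4.2, 0.6, 0, 0.33], [0, -8.5, 1, 0, 0.67], [0, -12.8, 1.3, 0, 1], [0, -17.1, 1.5, 0, 1.33], [0, -21.5, 1.5, 0, 1.67]]
  ]
}}

```text
time: 5.82
tool_pos: [0.5653, -0.0103, 0.0562]
tool_rot: [0.0, 0.995, 0.096, -0.0]
contact_force: [1.7, -0.5, -0.7]
gripper_width: -0.002
```

Run:
```python
from h import *
a=grab_frame('scene')[:,:,::-1];b=grab_frame('top')[:,:,::-1]
a=cv2.resize(a[110:210,120:310],None,fx=4,fy=4,interpolation=cv2.INTER_CUBIC)
cv2.imwrite('pics/s2.png',a);cv2.imwrite('pics/t2.png',b)
```

```text
(no output)
```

View pics/s2.png

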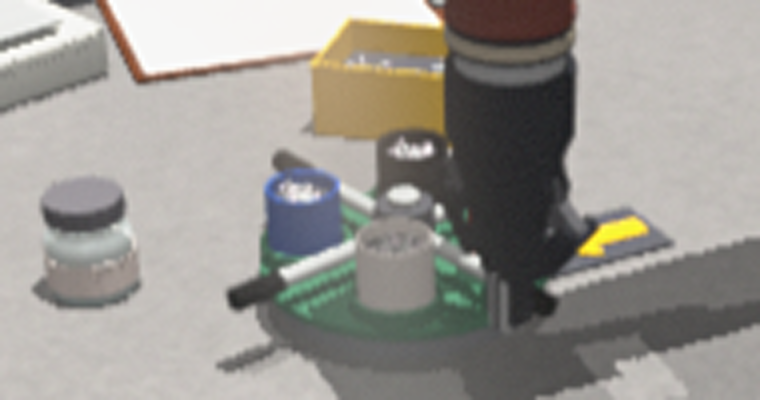

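View pics/t2.png

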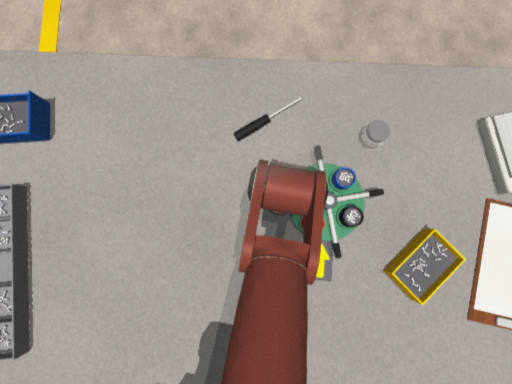

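The wheel follows (about 20° so far) and nothing is in the way. Carrying on along the arc.

Request:
{"api": "servo_tool", "payload": {
  "deltas": [
    [[0, -4.3, -0.2, 0, 0.33], [0, -8.6, -0.5, 0, 0.67], [0, -12.9, -0.9, 0, 1], [0, -17.1, -1.5, 0, 1.33], [0, -21.4, -2.3, 0, 1.67]]
  ]
}}

```text
time: 6.55
tool_pos: [0.544, -0.0126, 0.0563]
tool_rot: [-0.0, 0.983, 0.183, 0.0]
contact_force: [1.1, -0.0, -0.7]
gripper_width: -0.002
```

Request:
{"api": "servo_tool", "payload": {
  "deltas": [
    [[0, -4.2, -0.9, 0, 0.33], [0, -8.4, -1.9, 0, 0.67], [0, -12.5, -3.1, 0, 1], [0, -16.6, -4.4, 0, 1.33], [0, -20.7, -5.9, 0, 1.67]]
  ]
}}

```text
time: 7.18
tool_pos: [0.5235, -0.0186, 0.0565]
tool_rot: [0.0, 0.963, 0.268, 0.0]
contact_force: [1.1, -0.9, -0.9]
gripper_width: -0.0
```

Run:
```python
from h import *
a=grab_frame('scene')[:,:,::-1];b=grab_frame('top')[:,:,::-1]
a=cv2.resize(a[110:210,120:310],None,fx=4,fy=4,interpolation=cv2.INTER_CUBIC)
cv2.imwrite('pics/s3.png',a);cv2.imwrite('pics/t3.png',b)
cv2.imwrite('pics/t3c.png',cv2.resize(b[140:290,255:395],None,fx=4,fy=4,interpolation=cv2.INTER_CUBIC))
f=b
for m,z,nm in(((cv2.cvtColor(f,cv2.COLOR_BGR2HSV)[:,:,2]<60),.05,'dark'),):
    m=m.astype(np.uint8);m[:140]=0;m[290:]=0;m[:,:265]=0;m[:,390:]=0
    n,l,st,ce=cv2.connectedComponentsWithStats(m)
    for i in range(1,n):
        if st[i,4]>20:
            p=ray('top',ce[i],z);d=p[:2]-[.568,-.134];print(st[i],ce[i],p.round(4),np.hypot(*d).round(4),np.degrees(np.arctan2(d[1],d[0])).round(2))
```

```text
[363 172  13  10  65] [369.30769231 176.2       ] [ 0.6315 -0.2366  0.05  ] 0.1207 -58.27
[343 198  13  20  92] [347.01086957 208.30434783] [ 0.5511 -0.1819  0.05  ] 0.0508 -109.42
[360 199   7  17  27] [363.81481481 206.33333333] [ 0.5572 -0.2228  0.05  ] 0.0894 -96.96
[307 230  11  43 213] [311.84507042 254.16431925] [ 0.4392 -0.0978  0.05  ] 0.1338 164.32
[348 238  10  13  65] [352.61538462 244.18461538] [ 0.4656 -0.1954  0.05  ] 0.1194 -149.05
```

View pics/s3.png

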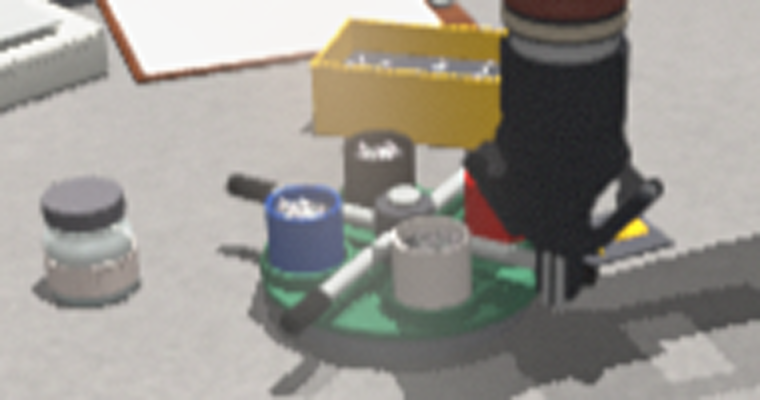

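View pics/t3c.png

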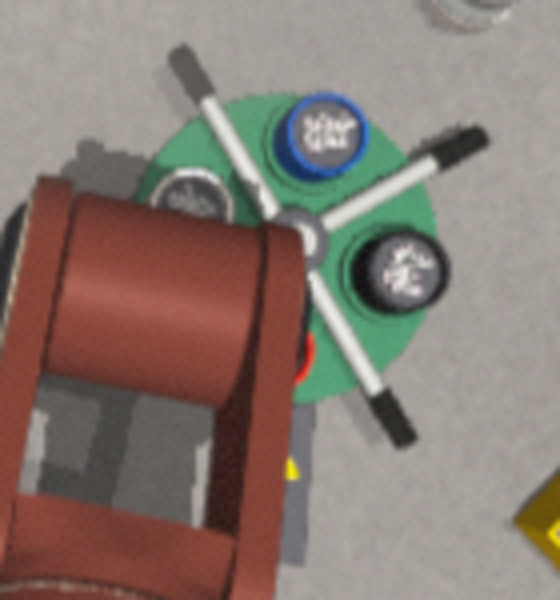

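Rotation is about 40° (spokes measured at 301.7° and 211°). I'll push 8° more, back off and lift to measure against the arrow unobstructed.

Request:
{"api": "servo_tool", "payload": {
  "deltas": [
    [[0, -3.2, -1.3, 0, 0.27], [0, -6.3, -2.7, 0, 0.53], [0, -9.5, -4.1, 0, 0.8], [0, -12.5, -5.7, 0, 1.07], [0, -15.6, -7.3, 0, 1.33]]
  ]
}}

```text
time: 7.9
tool_pos: [0.5079, -0.0259, 0.0563]
tool_rot: [0.0, 0.943, 0.334, 0.0]
contact_force: [0.3, -0.8, -0.6]
gripper_width: -0.002
```

Request:
{"api": "servo_tool", "payload": {
  "deltas": [
    [[0, 3, 3, 0, 0], [0, 10, 9, 0, 0], [0, 18, 16, 0, 0], [0, 24, 21, 0, 0], [0, 24, 24, 15, 0]]
  ]
}}

```text
time: 8.52
tool_pos: [0.5314, -0.0011, 0.0705]
tool_rot: [-0.001, 0.943, 0.333, -0.001]
contact_force: [0.5, -0.1, -0.4]
gripper_width: 0.003
```

Request:
{"api": "servo_tool", "payload": {
  "deltas": [
    [[0, 0, 10, 25, 0], [0, 0, 25, 50, 0], [0, 0, 50, 80, 0], [0, 0, 80, 110, 0], [0, 0, 110, 130, 0]]
  ]
}}

```text
time: 9.15
tool_pos: [0.5326, 0.1092, 0.2045]
tool_rot: [0.0, 0.943, 0.333, 0.002]
contact_force: [1.3, 0.1, 0.6]
gripper_width: 0.003
```

Run:
```python
from h import *
for n in('scene','top','wrist'):
    cv2.imwrite(f'pics/{n}4.png',grab_frame(n)[:,:,::-1])
b=cv2.imread('pics/top4.png')
cv2.imwrite('pics/t4c.png',cv2.resize(b[140:290,255:395],None,fx=4,fy=4,interpolation=cv2.INTER_CUBIC))
```

```text
(no output)
```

View pics/t4c.png

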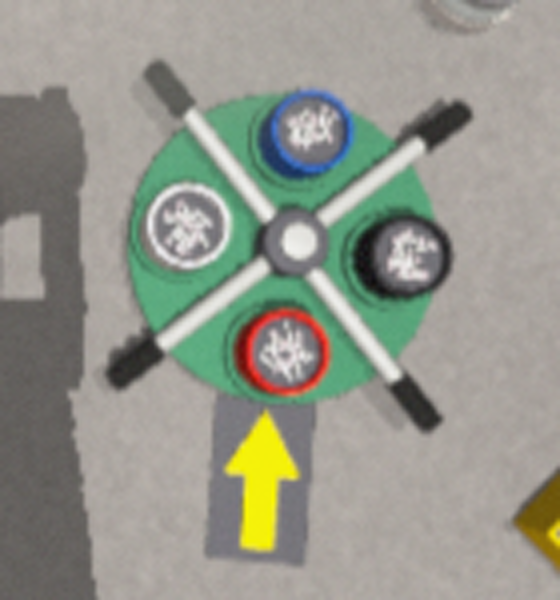

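View pics/wrist4.png

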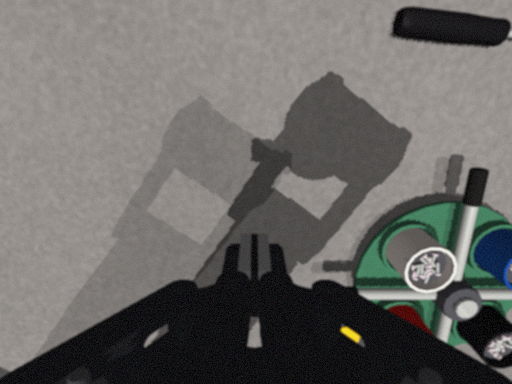

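View pics/scene4.png

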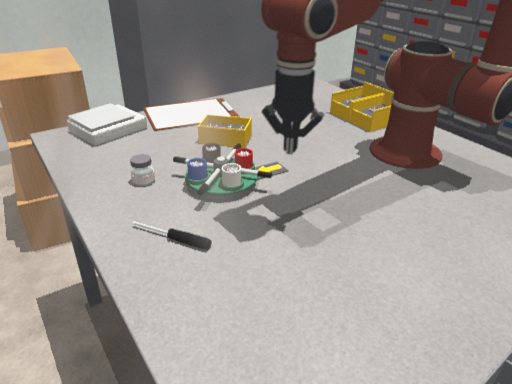

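The top view is now unobstructed: all four spokes, the red cup (crop 283,352) and the whole arrow (tip crop 266,410) show. Measuring the remaining angle.

```bash
cat > meas.py <<'E'
from h import *
import sys
f=cv2.imread(sys.argv[1]);H,S,V=cv2.split(cv2.cvtColor(f,cv2.COLOR_BGR2HSV))
roi=np.zeros_like(H);roi[140:288,265:390]=1
def comps(m,amin):
    m=(m&(roi>0)).astype(np.uint8);n,l,st,ce=cv2.connectedComponentsWithStats(m)
    return [(ce[i],l==i,st[i]) for i in range(1,n) if st[i,4]>=amin]
D=[ (c,ray('top',c,.05)) for c,_,s in comps(V<75,30)]
P=[]
for c,p in D:
    d=p[:2]-[.568,-.134];r=np.hypot(*d);
    if .105<r<.135:P.append(p[:2]);print('sleeve',c.round(1),p.round(4),r.round(4),np.degrees(np.arctan2(d[1],d[0])).round(2))
P=np.array(P)
if len(P)==4:
    A=P.mean(0);d=P-A;a=np.degrees(np.arctan2(d[:,1],d[:,0]))%360
    k=np.sort(a);print('axis',A.round(4),'ang',k.round(2),'base',np.mean(k-[0,90,180,270]).round(2))
else:A=np.array([.568,-.134])
Y=comps((S>120)&(V>120)&(H>20)&(H<35),60)[0]
ys,xs=np.nonzero(Y[1]);W=np.array([ray('top',(x,y),.005)[:2] for x,y in zip(xs,ys)])
c=W.mean(0);u,s,vt=np.linalg.svd(W-c);v=vt[0]*np.sign(vt[0][0])
d=c-A;print('arrow cen',c.round(4),'ang from axis',np.degrees(np.arctan2(d[1],d[0]))%360,'PCA dir',np.degrees(np.arctan2(-v[1],-v[0]))%360, 'perp miss mm',1e3*(v[0]*(A-c)[1]-v[1]*(A-c)[0]))
m=((S>120)&(V>70)&((H<8)|(H>172))&(roi>0)).astype(np.uint8)
ys,xs=np.nonzero(m);print('red n',len(xs))
# white spoke/scoop-free rim: hull of top part only biased by wall; report
e=cv2.fitEllipse(cv2.convexHull(np.c_[xs,ys].astype(np.float32)));p=ray('top',e[0],.072);d=p[:2]-A;print('red',e,p.round(4),np.hypot(*d),np.degrees(np.arctan2(d[1],d[0]))%360)
E
python3 meas.py pics/top4.png
```

```text
sleeve [365.1 170.6] [ 0.6451 -0.2264  0.05  ] 0.1204 -50.17
sleeve [288. 230.] [ 0.4948 -0.0399  0.05  ] 0.1193 127.89
sleeve [358.5 240.4] [ 0.4749 -0.2095  0.05  ] 0.1198 -140.94
arrow cen [ 0.4225 -0.1252] ang from axis 176.5427083715265 PCA dir 176.95250272366084 perp miss mm -1.042208990537064
red n 166
red ((325.3702087402344, 227.64407348632812), (21.294178009033203, 23.3411865234375), 88.94683074951172) [ 0.5028 -0.1253  0.072 ] 0.0657559554797031 172.38793297353465
```

Spokes give 128.85°, so red is at 173.85°. The arrow is at 176.9° (both by its direction and from the axis), leaving +3.0°. I'll go back along the same path and push 3° further.

Request:
{"api": "servo_tool", "payload": {
  "deltas": [
    [[0, 0, -30, -20, 0], [0, 0, -60, -50, 0], [0, 0, -85, -80, 0], [0, 0, -100, -105, 0], [0, 0, -110, -130, 0]]
  ]
}}

```text
time: 9.93
tool_pos: [0.5308, -0.0035, 0.0695]
tool_rot: [-0.0, 0.943, 0.332, -0.001]
contact_force: [0.1, 0.6, -0.2]
gripper_width: 0.003
```

Request:
{"api": "servo_tool", "payload": {
  "deltas": [
    [[0, 0, 0, -15, 0], [0, -7, -7, -15, 0], [0, -14, -14, -15, 0], [0, -19, -19, -15, 0], [0, -22, -22, -15, 0]]
  ]
}}

```text
time: 10.55
tool_pos: [0.5101, -0.0241, 0.0571]
tool_rot: [0.0, 0.943, 0.333, 0.001]
contact_force: [-0.5, -0.2, -0.1]
gripper_width: -0.002
```

Request:
{"api": "servo_tool", "payload": {
  "deltas": [
    [[0, -2, -2, 0, 0], [0, -3.4, -2.8, 0, 0.12], [0, -4.8, -3.6, 0, 0.25], [0, -6.1, -4.5, 0, 0.37], [0, -7.4, -5.3, 0, 0.5]]
  ]
}}

```text
time: 11.18
tool_pos: [0.5027, -0.029, 0.0564]
tool_rot: [0.0, 0.934, 0.358, 0.0]
contact_force: [0.3, 0.6, 0.3]
gripper_width: 0.003
```

Request:
{"api": "servo_tool", "payload": {
  "deltas": [
    [[0, 0, 0, 0, 0], [0, 5, 4, 0, 0], [0, 12, 11, 0, 0], [0, 20, 19, 0, 0], [0, 24, 24, 10, 0]]
  ]
}}

```text
time: 11.8
tool_pos: [0.5265, -0.0042, 0.0658]
tool_rot: [-0.001, 0.934, 0.358, -0.001]
contact_force: [0.9, 0.2, 0.2]
gripper_width: -0.0
```

Request:
{"api": "servo_tool", "payload": {
  "deltas": [
    [[0, 0, 10, 25, 0], [0, 0, 25, 50, 0], [0, 0, 50, 80, 0], [0, 0, 80, 110, 0], [0, 0, 120, 135, 0]]
  ]
}}

```text
time: 12.42
tool_pos: [0.5271, 0.1159, 0.2037]
tool_rot: [0.0, 0.934, 0.357, 0.001]
contact_force: [0.4, 0.2, -0.0]
gripper_width: 0.004
```

```bash
python3 - <<'E'
from h import *
for n in('scene','top'):
    cv2.imwrite(f'pics/{n}5.png',grab_frame(n)[:,:,::-1])
b=cv2.imread('pics/top5.png')
cv2.imwrite('pics/t5c.png',cv2.resize(b[140:290,255:395],None,fx=4,fy=4,interpolation=cv2.INTER_CUBIC))
b=cv2.imread('pics/scene5.png')
cv2.imwrite('pics/s5c.png',cv2.resize(b[110:210,120:310],None,fx=4,fy=4,interpolation=cv2.INTER_CUBIC))
E
python3 meas.py pics/top5.png
```

```text
sleeve [363.7 168.7] [ 0.6496 -0.2228  0.05  ] 0.1206 -47.41
sleeve [289.5 231.8] [ 0.4904 -0.0436  0.05  ] 0.1191 130.61
sleeve [360.4 239.1] [ 0.4783 -0.2142  0.05  ] 0.1204 -138.2
arrow cen [ 0.4225 -0.1253] ang from axis 176.56935113376989 PCA dir 176.8740819084645 perp miss mm -0.7751343524900322
red n 171
red ((326.5326843261719, 227.7440643310547), (21.372081756591797, 23.22473907470703), 94.17780303955078) [ 0.5027 -0.128   0.072 ] 0.06560013218068896 174.77498405199924
```

View pics/t5c.png

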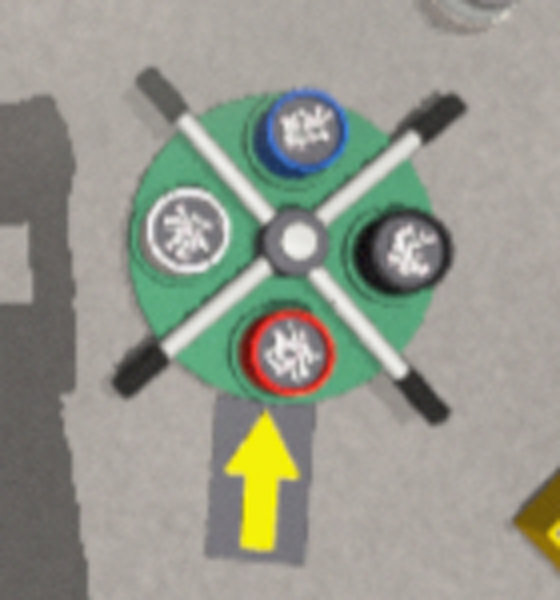

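View pics/s5c.png

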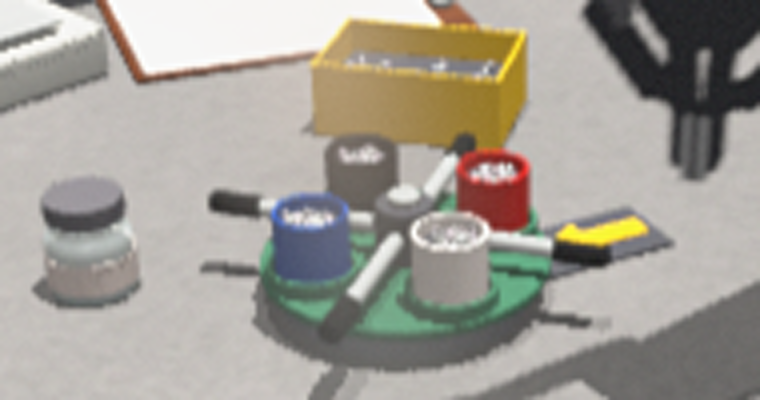

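Remaining error by spokes is about 0.3° (0.4 mm). One cheap cross-check: predict where a cup exactly at the arrow would appear in both views and compare it with the red blob.

Run:
```python
from h import *
A=np.array([.57,-.1332])
for n in('top','scene'):
    f=cv2.imread(f'pics/{n}5.png');H,S,V=cv2.split(cv2.cvtColor(f,cv2.COLOR_BGR2HSV))
    m=((S>120)&(V>60)&((H<8)|(H>172))).astype(np.uint8)
    c0=proj(n,[*(A+.066*np.array([-1,.05])),.06]);roi=np.zeros_like(m);x,y=c0.astype(int);roi[y-25:y+25,x-25:x+25]=1
    ys,xs=np.nonzero(m&roi);print(n,'seen x',xs.min()-.5,xs.max()+.5,'y',ys.min()-.5,ys.max()+.5)
    for a in(173.9,176.9,179.9):
        c=A+.066*np.array([np.cos(np.radians(a)),np.sin(np.radians(a))])
        q=np.array([proj(n,[c[0]+.0245*np.cos(t),c[1]+.0245*np.sin(t),z]) for t in np.linspace(0,6.28,60) for z in(.03,.08)])
        print(a,q.min(0).round(1),q.max(0).round(1))
```

```text
top seen x 314.5 338.5 y 216.5 238.5
173.9 [312.4 216.4] [336.9 237.6]
176.9 [313.8 216.6] [338.4 237.8]
179.9 [315.2 216.7] [339.9 237.9]
scene seen x 233.5 251.5 y 146.5 167.5
173.9 [234.1 147.2] [252.6 172.3]
176.9 [233.6 146.7] [252.  171.7]
179.9 [232.9 146.2] [251.3 171.2]
```

Both views agree with the cup at the arrow to within about 1°. The hand is clear and raised, so I'm handing in.

```bash
python3 -c "
from plant import *
s=state();print(s['time'],s['contact_force'],s['joint_vel'].round(3) if hasattr(s['joint_vel'],'round') else s['joint_vel']);print(job_done())"
```

```text
12.525 [-0.06247104 -0.91595995  1.08692674] [-0.05   0.021  0.051 -0.041 -0.021 -0.04 ]
the job is handed in; nothing more can be done
None
```

The red cup now stands in front of the yellow arrow, and I handed the job in at 12.5 s. I pushed one spoke's rubber sleeve slowly with the shut fingertips, about 47.8° anticlockwise. I backed off to measure, then pushed about 3° more and lifted the hand clear.

**Alignment:** in the last top view the spokes put the red cup at 176.5° and the arrow at 176.9°, about 0.4 mm apart at the cup.

**Cross-check:** the red cup's outline in the top and scene views matches a cup at the arrow to within about 1°. The centre of the visible red patch read lower, at 174.8°. I discounted that because the camera sees more of one side of the cup, and the reading used an earlier estimate of the wheel's axis.

**Everything else:** the pictures show all four cups still in their seats and the bin, screwdriver and jar where they were. The tool force at the end of each move stayed under about 2 N.

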